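Hold the flap-lock keeper against its sprung stop

ROBOT

A 6-joint arm with a two-finger parallel gripper is mounted at the origin on the work surface. World frame = base frame: x ahead of the robot, y to its left, z up, the work surface at z = 0. Lengths are in m, angles in rad, forces in N, time in s.
With the tool pointing down it reaches from about 0.35 to 0.775 m from the base axis. Payload 5.5 kg.
Tool frame: the origin (TCP) lies at the very end of the fingers, on their centre line; the grasp point (between the pads) lies env.grasp_offset behind it (env.grasp_offset is the distance from the TCP to the grasp point, in m); x points along the fingers, y is the direction in which the jaws open and shut, and the axes are right-handed (so a half turn about x gives the same grasp; the last joint's range is limited). The gripper opens to 85 mm and grips with 20 to 120 N. Pads are 22 mm wide; open, the fingers measure 114 mm over their backs; the gripper's body (76 mm by 85 mm) begins 54 mm behind the grasp point. The pads swing forward as they close: fully open they stand 13 mm farther back than shut.
Start: joints at [0.985, 0.313, 0.046, 1.304, 0, 1.431], TCP at [0.248, 0.519, 0.231] pointing down, gripper open.
Joint ranges: [-2.76, 2.76], [-0.86, 1.69], [-1.03, 1.26], [-2.2, 2.34], [-1.47, 1.5], [-3.14, 3.14]. Speed limits (rad/s): [2.57, 2.57, 3.14, 3.14, 3.14, 3.14].

INTERFACE

Orientations are given as a unit quaternion [w, x, y, z].
In Python, from workcell import get_state, viewer, job, env gives the robot as it stands.
- The arm moves only by the tool send_rows, never from a script. Its argument "plan" is a list of rows, each a list of 6 numbers: the shift along the tool's x, y, z in mm, then the turn, a rotation vector about the tool's x, y, z in degrees. A call has exactly 10 rows; each row is the pose to reach, as a shift and turn from the pose commanded when the call began, along the tool's axes at that moment; what a row does not reach only later rows make up. A row lasts 1/8 s, in which the tool goes at most 62.5 mm and 10.7 degrees, less where a joint would pass 70% of its speed; a pose out of reach is approached as far as the arm can. A call with a gripper value outside its range is refused whole. "claw" is the finger opening in mm, from 0 to 85.4, set as the call begins (left out, the last holds). The fingers move at their own pace and stop on an object; "newtons" is the grip in N (left out, the last holds). Time passes only in rows, so rows that repeat a pose let the fingers close, or fill a call up. It gives the time, the measured TCP pose, the force and the opening at its end, in the units of the state.
- get_state(): the state, without advancing time (a new reading comes with each control period).
- viewer.read_camera(name): name is "scene" or "top" or "wrist"; returns a dict with "frame" (480x640x3 uint8, blue, green, red), "mtx" (3x3 intrinsics, pixels), "rvec" (rotation vector, rad) and "tvec" (3), from world to camera coordinates, as OpenCV has them. Camera axes: x right, y down, z forward; pixel columns grow to the right and rows downward; lengths in m; the calibration is good to about 2 mm. A picture is of the moment at which its call begins. There is no depth.
- job.hand_in(): hands the job in, once; it reports no verdict.
The state is a dict: "clock": time; "joint_pos": joint angles; "qvel": joint speeds; "tau": joint torques, N m; "tcp_pos": TCP position; "orientation": TCP orientation; "wrist_force": force on the tool from outside, world axes, zero at the start; "ft_torque": the same for the moment, N m; "finger_gap": finger opening in m.
Only numpy, scipy, OpenCV 4.12 (cv2) and the standard library are available. Lean on these libraries where they do the work, as an engineer would, in place of code of your own. Each camera call takes 0.05 s, during which the arm holds its last target.

TASK

Someone under the camper's hinged counter is about to screw down the wooden keeper of the flap lock: slide the keeper tongue-first through the mouth of the aluminium lock housing, under its low roof, until its nose meets the sprung stop, and press it squarely on with a steady push of about 10 newtons, which sends the stop about half-way down its travel, never to the end of it. Keep the keeper flat on the counter with the stop still for at least two seconds, and finish while the hand is still pressing it there: do not let go. Leave the bowls, the frying pan and the tin where they are.

Things in the scene. Friction and masses are not known exactly. Their poses are not given: they have to be found in the camera images.
- keeper_grip (a point): Centre of the keeper's upright grip post (24 mm along x, 30 mm along y, from 20 to 75 mm above the underside), 47.5 mm above the counter. Axes: x along the tongue towards its nose (the long end), y across, z up. The loose wooden keeper starts flat on the counter, left or right of the housing.
- keeper_nose (a point): Centre of the flat front end face of the keeper's tongue, 120 mm ahead (+x) of the post's centre, 10 mm above the keeper's underside; axes as the keeper's.
- keeper: The loose wooden keeper, one solid piece of 0.17 to 0.35 kg: a flat tongue 150 x 60 x 20 mm with the grip post on top. Origin on its underside, straight below the post's centre; axes as the post's. The tongue reaches from 30 mm behind the post's centre (-x) to 120 mm ahead of it (+x).
- bay: Fixed aluminium lock housing, 130 mm long, 120 wide, 38 high, turned up to about 20 degrees. Origin on the counter at the centre of its open mouth, x pointing into it, z up. Inside 84 mm wide, 30 mm high; cheeks 18 mm thick; roof 8 mm thick from the mouth on, with a 24 mm wide viewing slot along the middle from 30 mm inwards. The sprung stop's face waits 60 mm inside the mouth.
- stop (a joint): How far the sprung stop plate inside the housing is pushed in along the housing's x: 0 at rest, 0.025 m at its end. Its spring gives 0.8 N per mm (10 N at 0.0125 m, 20 N at the end) and starts from no preload.
- stop_face (a point): Centre of the stop's steel face (76 mm wide, 24 mm high), 15 mm above the counter; at rest 60 mm inside the mouth, it moves with the stop.
- pin_end (a point): Rear end of the steel pin (12 mm thick) fixed to the stop, 78 mm behind the stop's face; it sticks out of the housing's back wall by 8 mm at rest, 20.5 mm at half travel and 33 mm at the end.
- bowl_a: Lilac hard plastic bowl, 124 mm across, 50 mm high, beside the housing on the side where the keeper is not; origin under its centre. To be left alone.
- bowl_b: The same kind of bowl, farther off on the right; origin under its centre. To be left alone.
- pan: Aluminium frying pan, 200 mm across, 42 mm high, black handle along its +y; origin under its centre. To be left alone.
- tin: Round steel tin, 115 mm across, 70 mm high, clip-on lid with two catches; origin under its centre. To be left alone.
Not all that is in view belongs to the job. What is meant by the keeper is not purple, red or turquoise, and is the larger of those in its own colour.

How it is judged:
By the outcome, as a careful person would: the job done as asked, in the order asked, and still so for the second after the job is handed in, while the arm keeps its last pose, push and grip.
It also fails if it takes over 45 s, if anything falls off the work surface, if the arm or the gripper's body presses on something with over 40 N, if the wrist force passes 120 N, or if a joint passes its speed limit or range.

## Working session

There is one attempt and no reset: what is moved stays moved. The work goes in short steps, Python scripts to look and compute and a tool call to move; the robot and the scene stay as the last step left them, time stands still between calls to the robot, and variables do not carry over. Pictures are saved under pics/ and viewed, and the job is handed in when it is done.

Besides the shell and the picture viewer there is one more tool, called as name(argument=value, ...), one argument or row to a line, values as JSON. send_rows: Moves the arm, as the interface text tells. Its arguments: {"type":"object","properties":{"plan":{"type":"array"},"claw":{"type":"number"},"newtons":{"type":"number"}},"required":["plan"]}

```bash
mkdir -p pics; ls; cat > h.py <<'E'
import numpy as np, cv2
from workcell import get_state, viewer, job, env
def snap(n,f):
    c=viewer.read_camera(n); cv2.imwrite('pics/'+f+'.png',c['frame']); np.savez('pics/'+f+'.npz',**{k:np.array(v) for k,v in c.items()}); return c
def load(f): return np.load('pics/'+f+'.npz')
def ray(c,uv):
    R,_=cv2.Rodrigues(np.array(c['rvec'],float)); t=np.array(c['tvec'],float).reshape(3)
    K=np.array(c['mtx']); d=R.T@np.linalg.solve(K,np.array([uv[0],uv[1],1.])); o=-R.T@t
    return o,d/np.linalg.norm(d)
def atz(c,uv,z):
    o,d=ray(c,uv); return o+d*(z-o[2])/d[2]
def tri(L):
    A=np.zeros((3,3));b=np.zeros(3)
    for c,uv in L:
        o,d=ray(c,uv);P=np.eye(3)-np.outer(d,d);A+=P;b+=P@o
    x=np.linalg.solve(A,b); return x,[float(np.linalg.norm((np.eye(3)-np.outer(d,d))@(x-o))) for o,d in [ray(c,uv) for c,uv in L]]
def proj(c,P): return cv2.projectPoints(np.array(P,float).reshape(-1,3),np.array(c['rvec'],float),np.array(c['tvec'],float),np.array(c['mtx'],float),None)[0].reshape(-1,2)
E
python3 - <<'E'
from h import *
for n in ('scene','top','wrist'): snap(n,n+'0')
s=get_state(); print(s['clock'],s['tcp_pos'],s['orientation'],s['finger_gap'],env.grasp_offset)
E
```

```text
pics
0.15 [0.24771057 0.51844761 0.23059494] [ 0.689435    0.15582497  0.68979082 -0.15680108] 0.08534986013758891 0.0187
```

View pics/scene0.png

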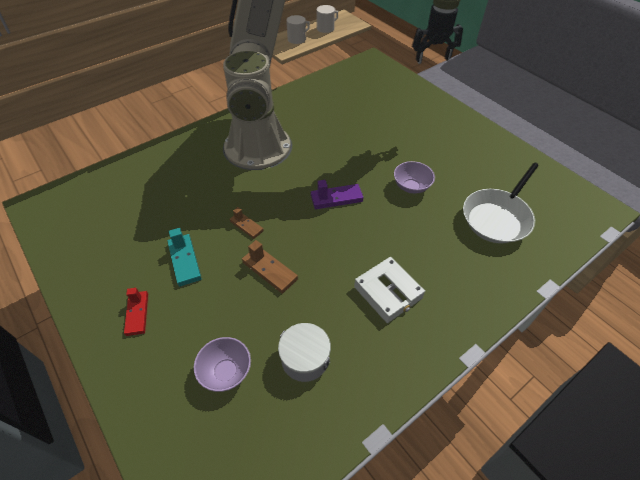

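View pics/top0.png

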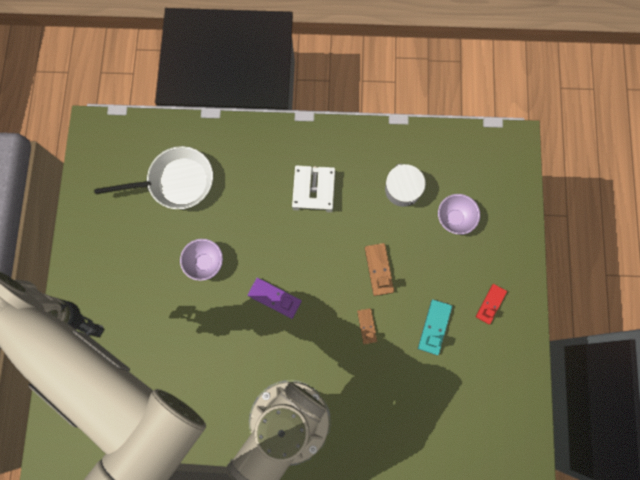

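View pics/wrist0.png

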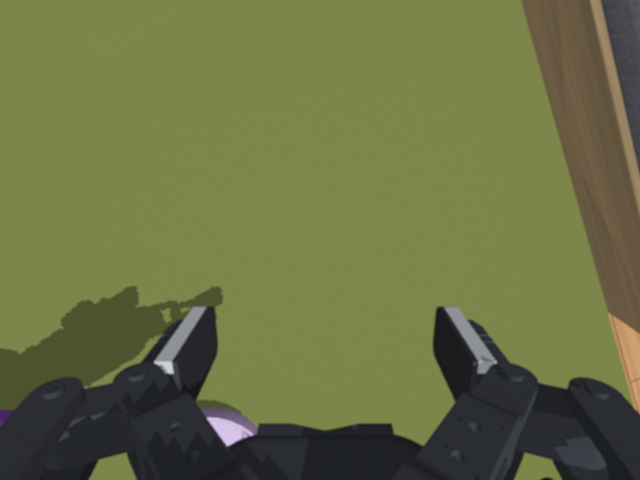

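Candidates in the top view are large brown (379,268), small brown (367,325), purple (274,298), turquoise (436,327) and red (491,304). By the description it is the large brown one. The housing is at (314,187) with its mouth probably towards the robot. I'll check both in close crops.

```bash
python3 - <<'E'
from h import *
a=load('top0')['frame'];b=load('scene0')['frame']
def cr(i,x,y,w,h,s): return cv2.resize(i[y:y+h,x:x+w],None,fx=s,fy=s,interpolation=cv2.INTER_CUBIC)
cv2.imwrite('pics/crA.png',np.vstack([np.hstack([cr(a,340,225,80,60,5),cr(a,275,150,80,60,5)]),np.hstack([cr(b,225,230,80,60,5),cr(b,345,255,80,60,5)])]))
t=load('top0')
print(atz(t,(379,268),0),atz(t,(314,187),.038),atz(t,(313,210),.0),ray(t,(320,240))[0])
E
```

```text
[ 0.45207308 -0.24731648  0.        ] [ 0.6875103  -0.04281695  0.038     ] [ 0.62553021 -0.04140944  0.        ] [ 0.14870752 -0.10359615  1.74983799]
```

View pics/crA.png

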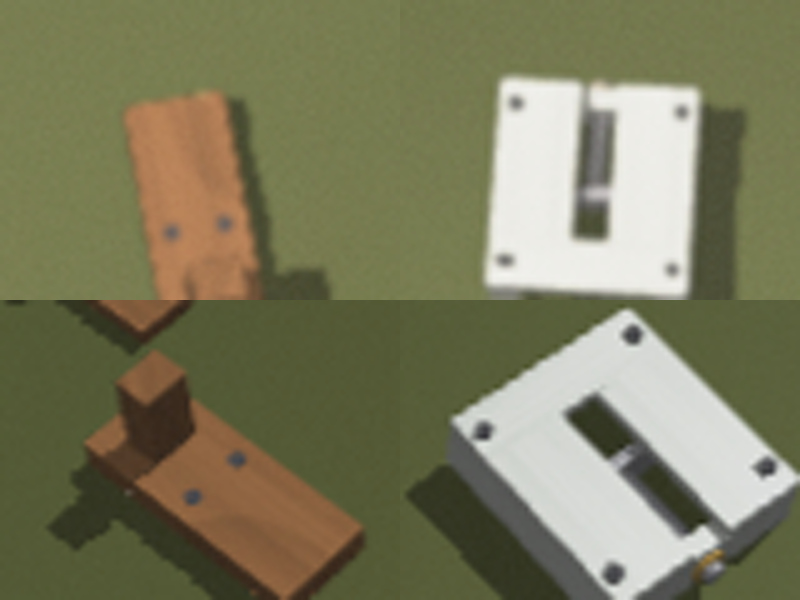

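The large brown keeper is confirmed, with its post on the robot side and its nose facing away. The housing mouth faces the robot and the stop face is visible in the slot. Next is a rough two-view measurement, plus the wrist camera's geometry.

```bash
python3 - <<'E'
from h import *
from scipy.spatial.transform import Rotation as R
t=load('top0');s=load('scene0');w=load('wrist0')
T=lambda x,y,ox,oy:(ox+x/5-.4,oy+y/5-.4)
P={'kFL':(T(127,105,340,225),T(362,532,225,170)),'kFR':(T(220,92,340,225),T(285,598,225,170)),
'hMR':(T(689,295,195,150),T(450,422,265,195)),'hML':(T(487,287,195,150),T(627,310,265,195)),'hBR':(T(700,90,195,150),T(621,598,265,195)),
'screwA':(T(172,232,340,225),T(237,460,225,170)),'screwB':(T(224,223,340,225),T(193,497,225,170)),
'hBL':(T(502,78,195,150),T(800,480,265,195))}
for k,(a,b) in P.items(): print(k,*tri([(t,a),(s,b)]))
st=get_state();q=st['orientation'];M=R.from_quat([q[1],q[2],q[3],q[0]]).as_matrix();print(M.round(3))
o,d=ray(w,(320,240));print('cam tool',M.T@(o-st['tcp_pos']),M.T@d, w['mtx'][0,0])
E
```

```text
kFL [ 0.51623084 -0.20314733  0.01430929] [0.0003010564445821321, 0.00030105644458211815]
kFR [ 0.52590234 -0.25853837  0.01639417] [6.353630075629965e-05, 6.353630075635886e-05]
hMR [ 0.62315593 -0.10013258  0.03445514] [0.0009753695621105981, 0.0009753695621106147]
hML [0.6249252  0.02215131 0.03051049] [0.0009162037250861328, 0.0009162037250861042]
hBR [ 0.7514742  -0.1023802   0.04040241] [0.001072041212890435, 0.0010720412128903485]
screwA [ 0.4397437  -0.23091184  0.01673597] [0.0003550990150239741, 0.0003550990150240278]
screwB [ 0.44598433 -0.26215678  0.01722349] [0.00014490524092950456, 0.00014490524092945566]
hBL [0.75634012 0.01826825 0.03404753] [0.00022576820487134572, 0.00022576820487116026]
[[-0.001  0.431  0.902]
 [-0.001  0.902 -0.431]
 [-1.    -0.001 -0.   ]]
cam tool [-1.42269023e-01  1.09729544e-04 -7.74046087e-02] [ 0.95230334 -0.01287638  0.3048812 ] 373.2644420036418
```

```bash
cat >> h.py <<'E'
from scipy.spatial.transform import Rotation as Rot
def tool():
    st=get_state();q=st['orientation'];return np.array(st['tcp_pos']),Rot.from_quat([q[1],q[2],q[3],q[0]]).as_matrix()
def want(yaw): # tool x down, z horizontal at yaw(deg)
    y=np.radians(yaw);z=np.array([np.cos(y),np.sin(y),0]);x=np.array([0,0,-1.]);return np.column_stack([x,np.cross(z,x),z])
def go(p,yaw):
    p0,M=tool(); print('shift mm',(M.T@(np.array(p)-p0)*1000).round(1),'rot deg',np.degrees(Rot.from_matrix(M.T@want(yaw)).as_rotvec()).round(2))
E
python3 -c "
from h import *
go([.45,.10,.25],-10); go([.40,-.245,.23],10)"
```

```text
shift mm [ -19.  -290.4  362.9] rot deg [-15.54  -0.02   0.08]
shift mm [   1.4 -623.2  466.6] rot deg [-35.54  -0.04   0.08]
```

send_rows(
  plan=[
    [-19,-290,363,-15.5,0,0],
    [-19,-290,363,-15.5,0,0],
    [-19,-290,363,-15.5,0,0],
    [-19,-290,363,-15.5,0,0],
    [-19,-290,363,-15.5,0,0],
    [-19,-290,363,-15.5,0,0],
    [-10,-450,420,-25,0,0],
    [1,-623,467,-35.5,0,0],
    [1,-623,467,-35.5,0,0],
    [1,-623,467,-35.5,0,0],
  ],
)

```text
clock: 1.4
tcp_pos: [0.4086, -0.0491, 0.2382]
orientation: [0.705, -0.062, 0.704, 0.062]
wrist_force: [1.3, -0.3, 0.6]
finger_gap: 0.0853
```

```bash
python3 -c "
from h import *
go([.39,-.245,.23],10)"
```

```text
shift mm [   8.2 -189.7  -52.3] rot deg [0.01 0.03 0.  ]
```

send_rows(
  plan=[
    [4,-60,-15,0,0,0],
    [8,-120,-35,0,0,0],
    [8,-170,-48,0,0,0],
    [8,-185,-50,0,0,0],
    [8,-190,-52,0,0,0],
    [8,-190,-52,0,0,0],
    [8,-190,-52,0,0,0],
    [8,-190,-52,0,0,0],
    [8,-190,-52,0,0,0],
    [8,-190,-52,0,0,0],
  ],
)

```text
clock: 2.65
tcp_pos: [0.3907, -0.2432, 0.2304]
orientation: [0.704, -0.062, 0.704, 0.062]
wrist_force: [-0.3, 0.5, -0.8]
finger_gap: 0.0852
```

```bash
python3 -c "
from h import *
snap('wrist','w1');snap('top','t1');print(tool())"
```

```text
(array([ 0.3906502 , -0.24337469,  0.23032081]), array([[ 1.13050391e-04, -1.73088378e-01,  9.84906290e-01],
       [ 1.28764504e-05,  9.84906297e-01,  1.73088377e-01],
       [-9.99999994e-01, -6.88561160e-06,  1.13572805e-04]]))
```

View pics/w1.png

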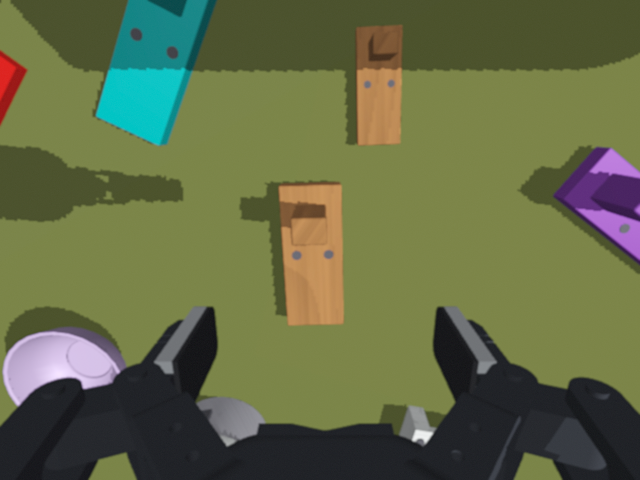

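The wrist view shows the keeper: nose end corners at (288,325) and (344,323), rear corners at (279,185) and (341,184), post top around (309,233). I'll take a second wrist view from another place to triangulate.

send_rows(
  plan=[
    [10,-15,-15,0,0,0],
    [30,-40,-40,0,0,0],
    [50,-60,-45,0,0,0],
    [50,-70,-45,0,0,0],
    [50,-70,-45,0,0,0],
    [50,-70,-45,0,0,0],
    [50,-70,-45,0,0,0],
    [50,-70,-45,0,0,0],
    [50,-70,-45,0,0,0],
    [50,-70,-45,0,0,0],
  ],
)

```text
clock: 4.0
tcp_pos: [0.3584, -0.3201, 0.1803]
orientation: [0.704, -0.061, 0.704, 0.061]
wrist_force: [0.8, -0.3, -0.0]
finger_gap: 0.0851
```

```bash
python3 -c "
from h import *
c=snap('wrist','w2');print(tool()[0])
a=load('w1')['frame'][170:340,250:370];b=c['frame']
cv2.imwrite('pics/w1c.png',cv2.resize(a,None,fx=3.5,fy=3.5,interpolation=cv2.INTER_CUBIC))"
```

```text
[ 0.35840309 -0.320098    0.1802889 ]
```

View pics/w2.png

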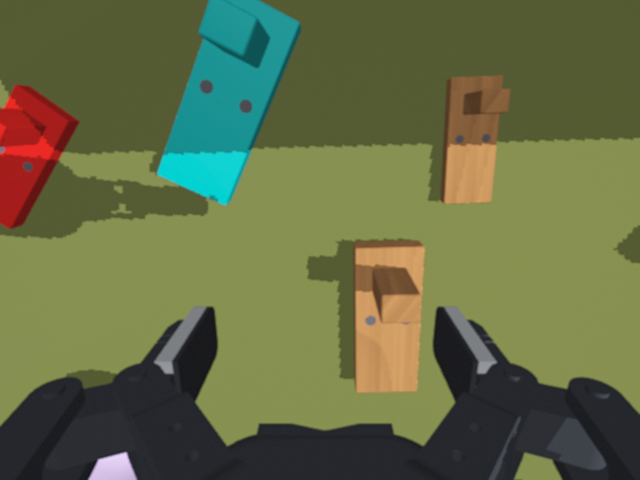

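View pics/w1c.png

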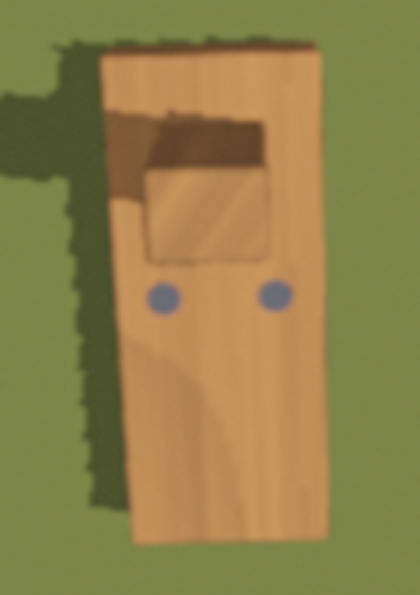

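```bash
python3 -c "
from h import *
b=load('w2')['frame'][230:400,335:455]
cv2.imwrite('pics/w2c.png',cv2.resize(b,None,fx=3.5,fy=3.5,interpolation=cv2.INTER_CUBIC))"
```

```text
(no output)
```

View pics/w2c.png

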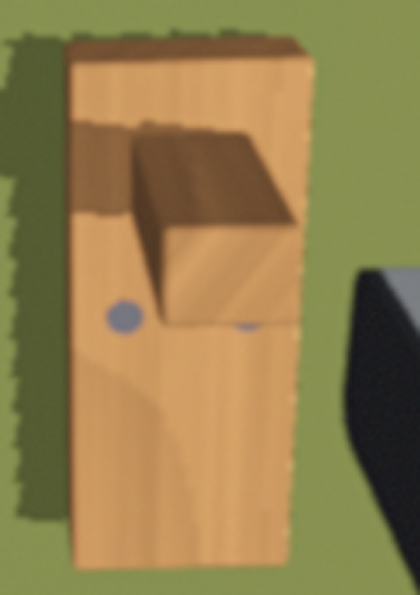

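```bash
python3 - <<'E'
from h import *
from scipy.optimize import least_squares
a=load('w1');b=load('w2')
A=lambda x,y:(250+x/3.5-.36,170+y/3.5-.36); B=lambda x,y:(335+x/3.5-.36,230+y/3.5-.36)
P={'Nl':(A(133,543),B(75,568)),'Nr':(A(328,540),B(287,566)),'Rl':(A(101,55),B(70,62)),'Rr':(A(320,50),B(313,58)),
'Prl':(A(145,168),B(163,228)),'Prr':(A(267,166),B(295,225)),'Pfl':(A(151,265),B(165,325)),'Pfr':(A(269,262),B(299,322))}
for k,(u,v) in P.items():
    x,r=tri([(a,u),(b,v)]);print(k,x.round(4),np.round(r,4))
# model: image-left = -y
M={'Nl':(.12,-.03,.02),'Nr':(.12,.03,.02),'Rl':(-.03,-.03,.02),'Rr':(-.03,.03,.02),'Prl':(-.012,-.015,.075),'Prr':(-.012,.015,.075),'Pfl':(.012,-.015,.075),'Pfr':(.012,.015,.075)}
def f(p):
    c,s=np.cos(p[3]),np.sin(p[3]);o=[]
    for k,(u,v) in P.items():
        X=M[k];W=[p[0]+c*X[0]-s*X[1],p[1]+s*X[0]+c*X[1],p[2]+X[2]]
        for q in ((W),): pass
        for cam,uv in ((a,u),(b,v)): o+=list(proj(cam,W)[0]-uv)
    return o
r=least_squares(f,[.4,-.25,0,.17]);print('keeper',r.x,np.degrees(r.x[3]),np.abs(r.fun).max())
E
```

```text
Nl [ 0.5265 -0.2592  0.0196] [0.0002 0.0002]
Nr [ 0.5155 -0.2008  0.0194] [0.0001 0.0001]
Rl [ 0.3804 -0.2897  0.0179] [0.0001 0.0001]
Rr [ 0.3686 -0.2313  0.0189] [0.0002 0.0002]
Prl [ 0.3953 -0.2708  0.0727] [0.0004 0.0004]
Prr [ 0.3907 -0.2424  0.0698] [0.0007 0.0007]
Pfl [ 0.4186 -0.2655  0.0722] [0.0002 0.0002]
Pfr [ 0.4125 -0.2374  0.0731] [0.0003 0.0003]
keeper [ 0.4042419  -0.25414721 -0.00251763  0.20458088] 11.721621106163148 2.620817640387884
```

The triangulated heights agree with the text (tongue about 0.019, post top about 0.072). Keeper origin is at (0.404,-0.254), yaw 11.7°. Next I'll measure the housing from two wrist views.

```bash
python3 -c "
from h import *
go([.60,-.02,.24],0)"
```

```text
shift mm [-59.7 253.8 289.9] rot deg [ 9.96  0.01 -0.01]
```

send_rows(
  plan=[
    [-60,40,45,3,0,0],
    [-60,80,90,6,0,0],
    [-60,120,135,10,0,0],
    [-60,160,180,10,0,0],
    [-60,200,225,10,0,0],
    [-60,240,270,10,0,0],
    [-60,254,290,10,0,0],
    [-60,254,290,10,0,0],
    [-60,254,290,10,0,0],
    [-60,254,290,10,0,0],
  ],
)

```text
clock: 5.3
tcp_pos: [0.5994, -0.0209, 0.2405]
orientation: [0.707, 0.001, 0.707, -0.001]
wrist_force: [-0.4, -0.6, -0.1]
finger_gap: 0.085
```

```bash
python3 -c "
from h import *
c=snap('wrist','w3');print(tool()[0])"
```

```text
[ 0.599507   -0.02094857  0.24058192]
```

View pics/w3.png

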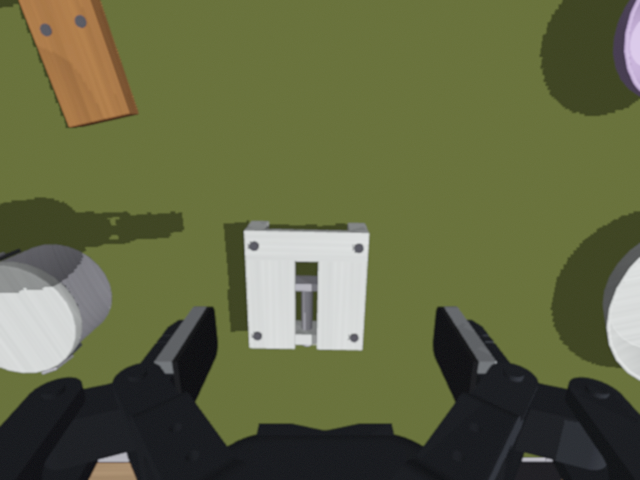

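send_rows(
  plan=[
    [10,-15,-15,0,0,0],
    [20,-40,-30,0,0,0],
    [30,-60,-30,0,0,0],
    [30,-60,-30,0,0,0],
    [30,-60,-30,0,0,0],
    [30,-60,-30,0,0,0],
    [30,-60,-30,0,0,0],
    [30,-60,-30,0,0,0],
    [30,-60,-30,0,0,0],
    [30,-60,-30,0,0,0],
  ],
)

```text
clock: 6.6
tcp_pos: [0.57, -0.0797, 0.2103]
orientation: [0.707, 0.0, 0.707, -0.0]
wrist_force: [0.9, 0.2, -0.1]
finger_gap: 0.0855
```

```bash
python3 -c "
from h import *
c=snap('wrist','w4');print(tool()[0])"
```

```text
[ 0.57004299 -0.07977927  0.21031424]
```

View pics/w4.png

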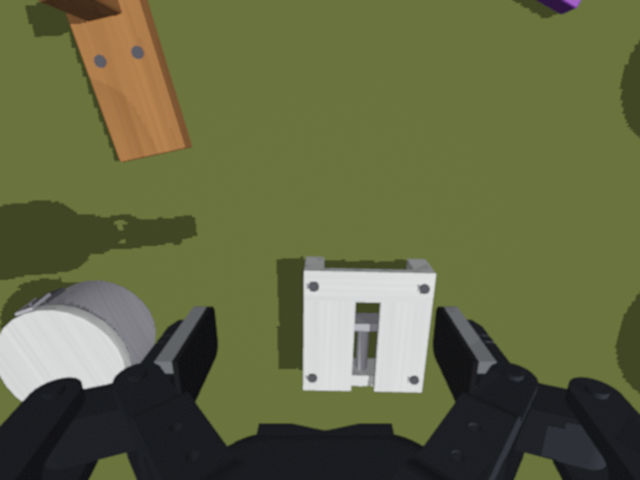

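The housing roof corners are near (245,231), (368,233), (250,349), (363,350) in w3. In w4 they are near (304,271), (436,274), (303,390), (422,392). I'll zoom in for precision.

```bash
python3 -c "
from h import *
f=lambda n,x,y:cv2.resize(load(n)['frame'][y:y+150,x:x+130],None,fx=3,fy=3,interpolation=cv2.INTER_CUBIC)
cv2.imwrite('pics/hc.png',np.hstack([f('w3',240,215),f('w4',300,255)]))"
```

```text
(no output)
```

View pics/hc.png

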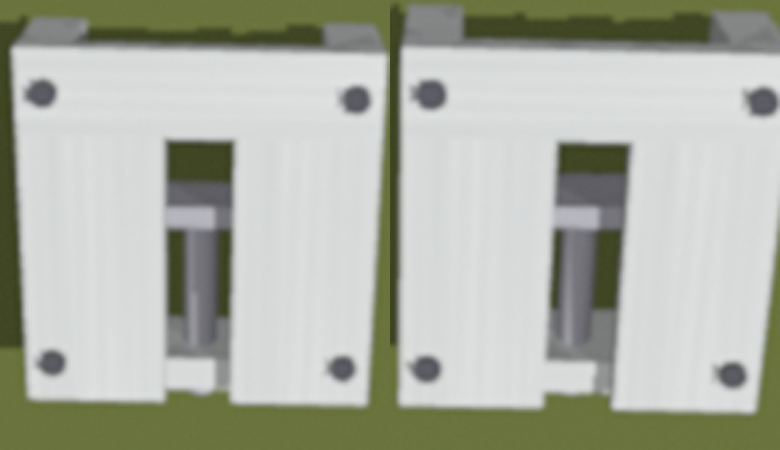

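```bash
python3 - <<'E'
from h import *
from scipy.optimize import least_squares
a=load('w3');b=load('w4')
A=lambda x,y:(240+x/3-.33,215+y/3-.33); B=lambda x,y:(300+x/3-.33,255+y/3-.33)
P={'Mr':(A(13,47),B(11,47)),'Ml':(A(388,52),(435.3,273)),'Br':(A(28,400),B(8,405)),'Bl':(A(369,405),B(367,411)),'Sr':(A(166,140),B(168,143)),'Sl':(A(233,141),B(240,144))}
M={'Mr':(0,-.06,.038),'Ml':(0,.06,.038),'Br':(.13,-.06,.038),'Bl':(.13,.06,.038),'Sr':(.03,-.012,.038),'Sl':(.03,.012,.038)}
for k,(u,v) in P.items():
    x,r=tri([(a,u),(b,v)]);print(k,x.round(4),np.round(r,4))
def f(p):
    c,s=np.cos(p[3]),np.sin(p[3]);o=[]
    for k,(u,v) in P.items():
        X=M[k];W=[p[0]+c*X[0]-s*X[1],p[1]+s*X[0]+c*X[1],p[2]+X[2]]
        for cam,uv in ((a,u),(b,v)): o+=list(proj(cam,W)[0]-uv)
    return o
r=least_squares(f,[.62,-.04,0,0]);x=r.x;print('bay',x,np.degrees(x[3]),np.round(r.fun,1))
c,s=np.cos(x[3]),np.sin(x[3])
for d in (-.15,-.12,-.06,-.0475): print(d,x[0]+c*d,x[1]+s*d)
go([.4042,-.2541,.12],11.7)
E
```

```text
Mr [ 0.6235 -0.0991  0.0354] [0.0001 0.0001]
Ml [0.6253 0.0218 0.0365] [0.0004 0.0004]
Br [ 0.7553 -0.1025  0.0351] [0.0001 0.0001]
Bl [0.7568 0.0198 0.0363] [0.0001 0.0001]
Sr [ 0.6553 -0.0504  0.0366] [0.0002 0.0002]
Sl [ 0.655  -0.0282  0.038 ] [0. 0.]
bay [ 0.6238897  -0.03871097  0.00076611 -0.01983278] -1.136334449052662 [-0.4  0.3  0.3  0.6 -0.5  0.8  0.4  0.3  0.4 -0.2  0.9  0.3 -0.7 -0.1
 -0.4  0.3 -1.2 -0.6 -0.6 -0.6  0.8 -0.5  1.1 -0.5]
-0.15 0.47391919586429976 -0.03573625237447937
-0.12 0.5039132959717175 -0.03633119669640975
-0.06 0.5639014961865533 -0.03752108534027051
-0.0475 0.5763990378979773 -0.0377689788077415
shift mm [  90.3 -174.4 -165.7] rot deg [-11.74   0.    -0.  ]
```

Bay mouth is at (0.624,-0.039), yaw -1.1°, roof height about 0.036, which fits the text. Next I go above the post and then down (TCP z about 0.03).

send_rows(
  plan=[
    [0,-40,-40,-4,0,0],
    [0,-80,-80,-8,0,0],
    [20,-120,-115,-11.7,0,0],
    [50,-160,-155,-11.7,0,0],
    [80,-174,-166,-11.7,0,0],
    [90,-174,-166,-11.7,0,0],
    [90,-174,-166,-11.7,0,0],
    [90,-174,-166,-11.7,0,0],
    [90,-174,-166,-11.7,0,0],
    [90,-174,-166,-11.7,0,0],
  ],
)

```text
clock: 7.9
tcp_pos: [0.4046, -0.2536, 0.1209]
orientation: [0.704, -0.072, 0.703, 0.072]
wrist_force: [-0.3, -0.4, 0.7]
finger_gap: 0.0855
```

```bash
python3 -c "
from h import *
c=snap('wrist','w5');go([.4042,-.2541,.03],11.7)
print(proj(c,[[.4042,-.2541,.075]]))"
```

```text
shift mm [90.7 -0.4 -0.4] rot deg [0.   0.03 0.04]
[[323.5802513  268.82486946]]
```

View pics/w5.png

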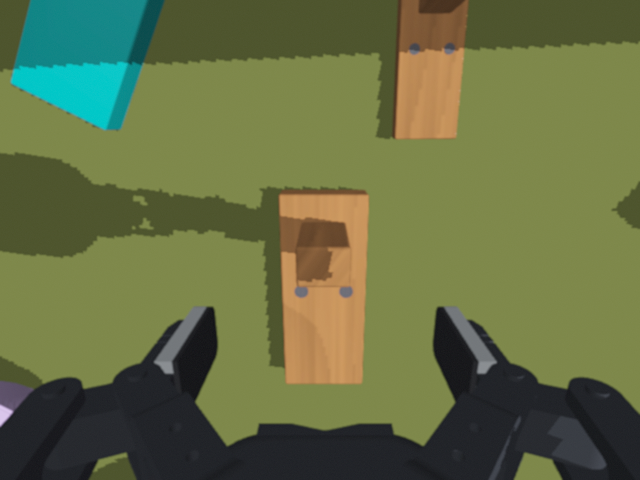

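The post top is centred at (323,267) and aligned, against a prediction of (324,269). I'll descend.

send_rows(
  plan=[
    [15,0,0,0,0,0],
    [35,0,0,0,0,0],
    [55,0,0,0,0,0],
    [75,0,0,0,0,0],
    [85,0,0,0,0,0],
    [90,0,0,0,0,0],
    [90,0,0,0,0,0],
    [90,0,0,0,0,0],
    [90,0,0,0,0,0],
    [90,0,0,0,0,0],
  ],
)

```text
clock: 9.2
tcp_pos: [0.4042, -0.2539, 0.0306]
orientation: [0.704, -0.072, 0.703, 0.072]
wrist_force: [0.0, -0.8, 0.0]
finger_gap: 0.0853
```

send_rows(
  plan=[
    [0,0,0,0,0,0],
    [0,0,0,0,0,0],
    [0,0,0,0,0,0],
    [0,0,0,0,0,0],
    [0,0,0,0,0,0],
    [0,0,0,0,0,0],
    [0,0,0,0,0,0],
    [0,0,0,0,0,0],
    [0,0,0,0,0,0],
    [0,0,0,0,0,0],
  ],
  claw=20,
  newtons=60,
)

```text
clock: 10.45
tcp_pos: [0.4041, -0.254, 0.0305]
orientation: [0.704, -0.072, 0.703, 0.072]
wrist_force: [-0.6, -1.7, 4.1]
finger_gap: 0.0291
```

```bash
python3 -c "
from h import *
snap('wrist','w6');snap('scene','s6');s=get_state();print(s['wrist_force'],s['ft_torque'],s['finger_gap'],s['tcp_pos'])
x=load('s6')['frame'][150:350,170:430];cv2.imwrite('pics/s6c.png',cv2.resize(x,None,fx=3,fy=3,interpolation=cv2.INTER_CUBIC))
go([.4042,-.2541,.03],11.7)"
```

```text
[ 0.12243338 -2.0660769   5.07644338] [-0.22719405  0.07758693 -0.00712646] 0.0290689700990461 [ 0.4041426  -0.25399548  0.03048907]
shift mm [ 0.5 -0.1  0. ] rot deg [-0.05  0.02  0.03]
```

View pics/s6c.png

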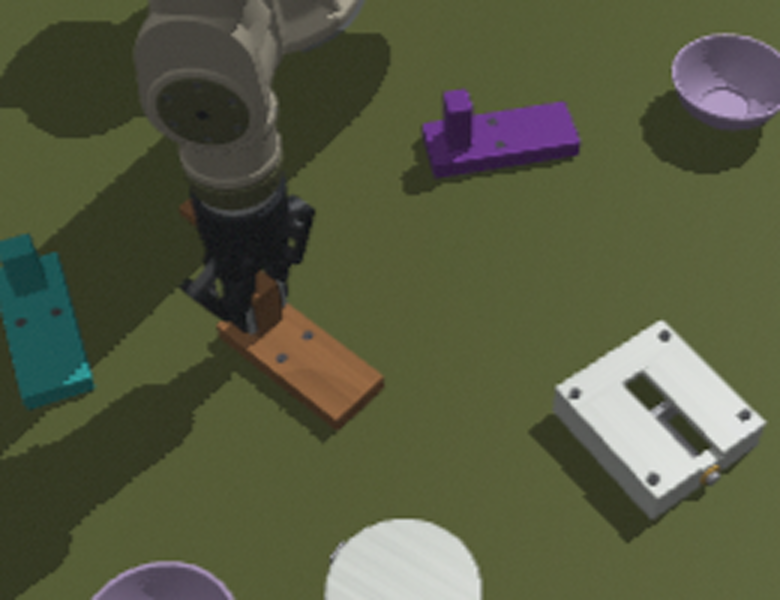

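View pics/w6.png

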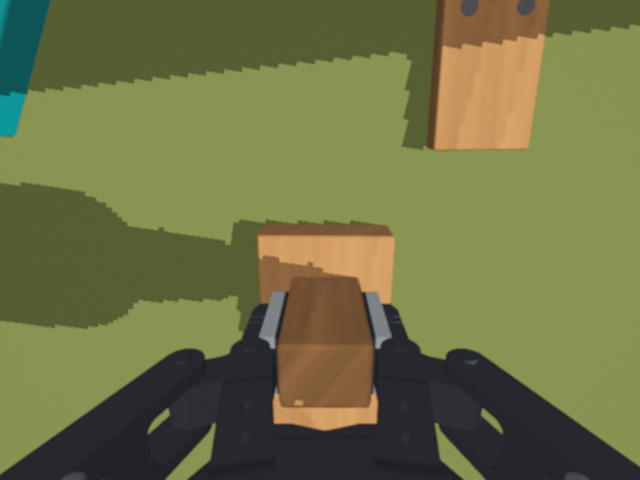

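It's gripped (gap 29 mm) with a light 5 N down-press. I'll lift a few mm and carry it to in front of the mouth, nose about 40 mm outside and aligned to yaw -1.1°.

```bash
python3 -c "
from h import *
go([.4639,-.0355,.0355],-1.14)"
```

```text
shift mm [ -5.1 201.9 102.7] rot deg [12.79  0.03  0.03]
```

send_rows(
  plan=[
    [-4,0,0,0,0,0],
    [-5,25,10,0,0,0],
    [-5,60,26,3,0,0],
    [-5,95,44,6,0,0],
    [-5,130,64,9,0,0],
    [-5,165,84,11,0,0],
    [-5,190,97,12.8,0,0],
    [-5,202,103,12.8,0,0],
    [-5,202,103,12.8,0,0],
    [-5,202,103,12.8,0,0],
  ],
)

```text
clock: 11.8
tcp_pos: [0.4636, -0.0357, 0.0351]
orientation: [0.707, 0.007, 0.707, -0.007]
wrist_force: [-0.0, 0.9, -3.3]
finger_gap: 0.0295
```

```bash
python3 -c "
from h import *
snap('wrist','w7');snap('top','t7');snap('scene','s7');s=get_state();print(s['wrist_force'],s['ft_torque'],s['finger_gap'],s['tcp_pos'])
f=lambda n,x,y:cv2.resize(load(n)['frame'][y:y+150,x:x+130],None,fx=3,fy=3,interpolation=cv2.INTER_CUBIC)
cv2.imwrite('pics/c7.png',np.hstack([f('t7',250,150),f('s7',300,190)]))
go([.4639,-.0355,.0315],-1.14)"
```

```text
[-0.39442604 -0.06106087 -2.47058418] [-0.05023979  0.07640703 -0.01352648] 0.02947165103758585 [ 0.46379861 -0.03590797  0.0352734 ]
shift mm [3.8 0.4 0.1] rot deg [-0.09 -0.01  0.  ]
```

View pics/c7.png

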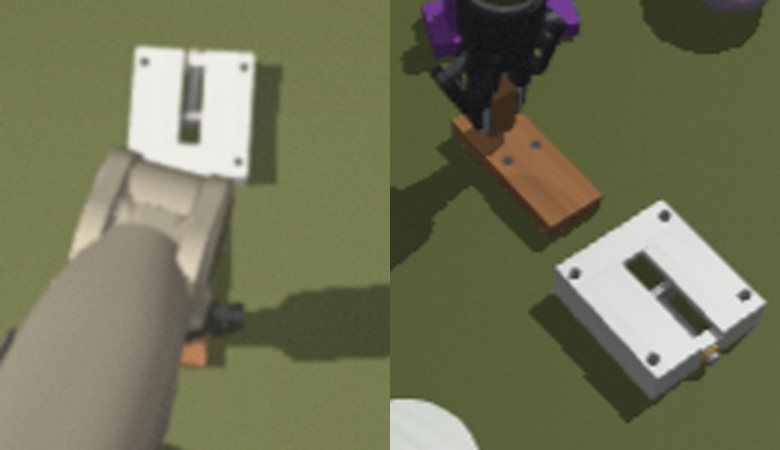

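View pics/w7.png

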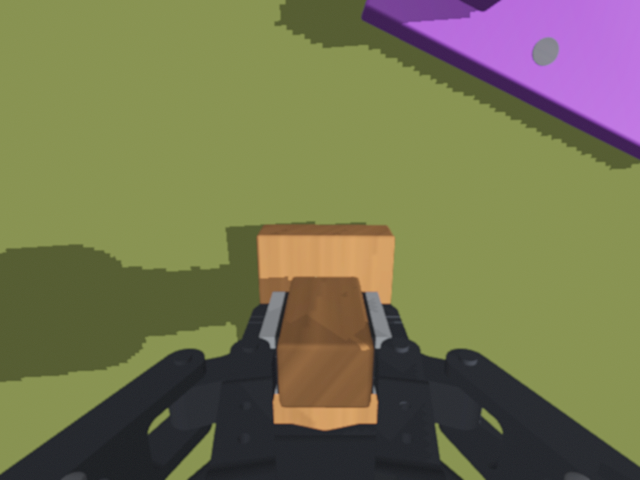

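The carry went without slip: the wrist picture is unchanged and the weight shows as about 2.5 N. I'll check the nose corners in the scene view against prediction before lowering.

```bash
python3 - <<'E'
from h import *
c=load('s7');p,M=tool()
# nose corners top in keeper frame
yaw=np.arctan2(M[1,2],M[0,2]);cc,s=np.cos(yaw),np.sin(yaw);K=[]
for x,y in ((.12,.03),(.12,-.03),(-.03,-.03)): K.append([p[0]+cc*x-s*y,p[1]+s*x+cc*y,.025])
b=np.array([.6239,-.0387]);by=-.0198;H=[]
for x,y in ((0,.06),(0,-.06),(.13,-.06)): H.append([b[0]+np.cos(by)*x-np.sin(by)*y,b[1]+np.sin(by)*x+np.cos(by)*y,.038])
im=c['frame'].copy()
o=np.vstack([proj(c,K),proj(c,H)]);print(o.round(1))
x=im[190:340,300:430];x=cv2.resize(x,None,fx=5,fy=4,interpolation=cv2.INTER_CUBIC)
for u,v in o: cv2.circle(x,(int((u-300+.5)*5),int((v-190+.5)*4)),3,(255,0,255),-1)
cv2.imwrite('pics/c7b.png',x)
E
```

```text
[[370.7 253.7]
 [353.3 264.6]
 [319.7 228.9]
 [389.8 255.2]
 [354.6 277.9]
 [388.9 314.8]]
```

View pics/c7b.png

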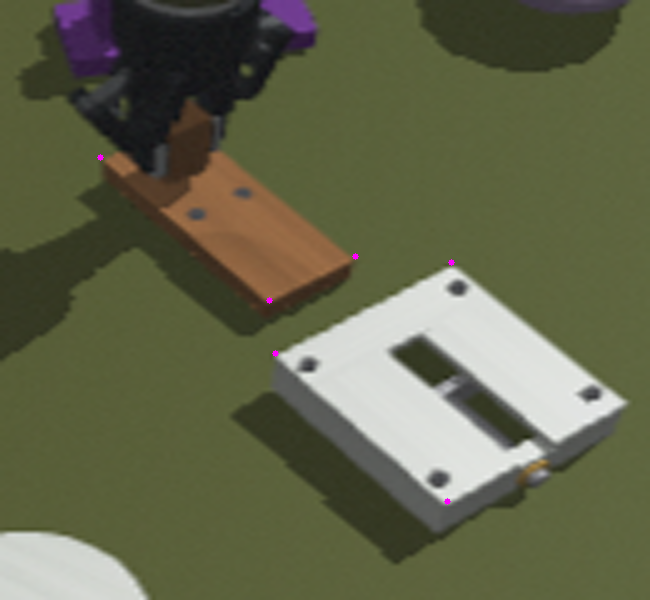

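send_rows(
  plan=[
    [2,0,0,0,0,0],
    [4,0,0,0,0,0],
    [4.5,0,0,0,0,0],
    [4.5,0,0,0,0,0],
    [4.5,0,6,0,0,0],
    [4.5,0,12,0,0,0],
    [4.5,0,20,0,0,0],
    [4.5,0,25,0,0,0],
    [4.5,0,25,0,0,0],
    [4.5,0,25,0,0,0],
  ],
)

```text
clock: 13.2
tcp_pos: [0.4887, -0.0355, 0.0307]
orientation: [0.707, 0.007, 0.707, -0.007]
wrist_force: [-0.2, -0.1, -2.9]
finger_gap: 0.0296
```

```bash
python3 - <<'E'
from h import *
s=get_state();print(s['wrist_force'],s['ft_torque'],s['tcp_pos'])
c=snap('scene','s8');x=c['frame'][190:340,300:430];cv2.imwrite('pics/c8.png',cv2.resize(x,None,fx=5,fy=4,interpolation=cv2.INTER_CUBIC))
go([.5339,-.0369,.031],-1.14)
E
```

```text
[-0.20153019 -0.05726036 -2.87331259] [ 0.05867253  0.06220643 -0.01949049] [ 0.48871899 -0.03546002  0.03067229]
shift mm [-0.3 -0.5 45.3] rot deg [-0.   -0.03 -0.01]
```

View pics/c8.png

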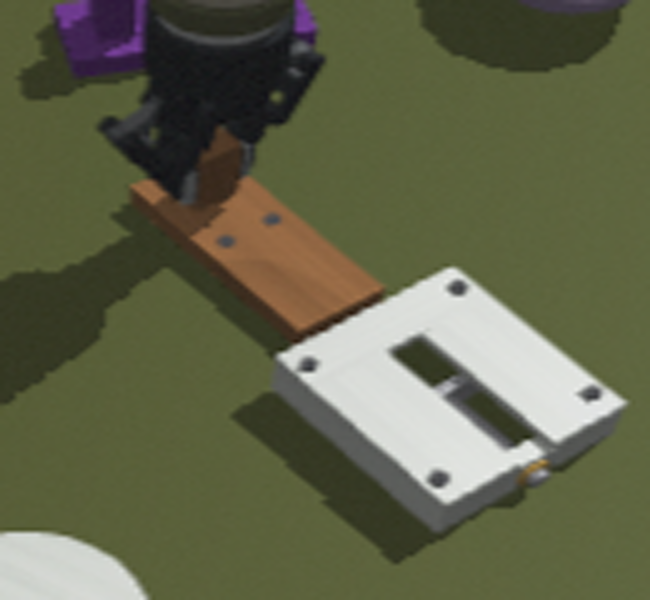

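It's still hanging just clear of the counter (fz -2.9). I'll lower in small steps until it rests.

send_rows(
  plan=[
    [0.5,0,0,0,0,0],
    [1,0,0,0,0,0],
    [1,0,0,0,0,0],
    [1,0,0,0,0,0],
    [1,0,0,0,0,0],
    [1,0,0,0,0,0],
    [1,0,0,0,0,0],
    [1,0,0,0,0,0],
    [1,0,0,0,0,0],
    [1,0,0,0,0,0],
  ],
)

```text
clock: 14.5
tcp_pos: [0.4887, -0.0355, 0.0305]
orientation: [0.707, 0.007, 0.707, -0.007]
wrist_force: [-3.8, 1.2, 5.9]
finger_gap: 0.0293
```

send_rows(
  plan=[
    [-0.2,0,5,0,0,0],
    [-0.3,-0.5,12,0,0,0],
    [-0.3,-0.5,19,0,0,0],
    [-0.3,-0.5,26,0,0,0],
    [-0.3,-0.5,33,0,0,0],
    [-0.3,-0.5,40,0,0,0],
    [-0.3,-0.5,47,0,0,0],
    [-0.3,-0.5,54,0,0,0],
    [-0.3,-0.5,60,0,0,0],
    [-0.3,-0.5,60,0,0,0],
  ],
)

```text
clock: 15.75
tcp_pos: [0.5498, -0.0374, 0.0305]
orientation: [0.707, 0.007, 0.707, -0.007]
wrist_force: [-1.8, 0.4, 5.4]
finger_gap: 0.0295
```

```bash
python3 - <<'E'
from h import *
s=get_state();print(s['wrist_force'],s['ft_torque'],s['tcp_pos'],s['clock'])
c=snap('scene','s9');x=c['frame'][190:340,300:430];cv2.imwrite('pics/c9.png',cv2.resize(x,None,fx=5,fy=4,interpolation=cv2.INTER_CUBIC))
go([.5764,-.0378,.0305],-1.14)
E
```

```text
[-1.76032569  0.39058362  5.39625802] [ 0.04125343  0.45491435 -0.01367911] [ 0.54978923 -0.03736603  0.03050227] 15.75
shift mm [ 0.   0.1 26.6] rot deg [0.   0.07 0.01]
```

View pics/c9.png

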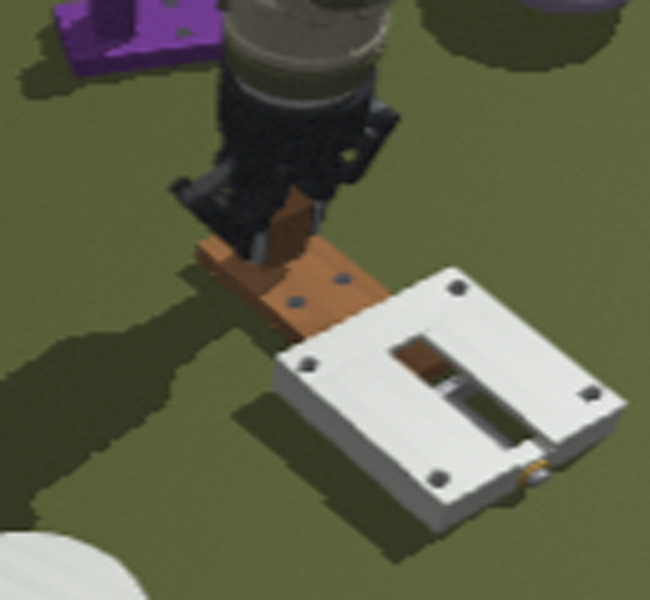

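The nose is under the roof and visible in the slot, still short of the stop face. I'll advance slowly, watching the force.

send_rows(
  plan=[
    [0,0,2,0,0,0],
    [0,0,4,0,0,0],
    [0,0,6,0,0,0],
    [0,0,8,0,0,0],
    [0,0,10,0,0,0],
    [0,0,12,0,0,0],
    [0,0,14,0,0,0],
    [0,0,16,0,0,0],
    [0,0,18,0,0,0],
    [0,0,18,0,0,0],
  ],
)

```text
clock: 17.05
tcp_pos: [0.5655, -0.0375, 0.0305]
orientation: [0.706, 0.007, 0.708, -0.007]
wrist_force: [-8.0, 0.5, 10.5]
finger_gap: 0.0294
```

```bash
python3 - <<'E'
from h import *
s=get_state();print(s['wrist_force'],s['tcp_pos'],s['clock'])
E
```

```text
[-8.04223401  0.49546538 10.53557806] [ 0.56553527 -0.03754584  0.03048376] 17.05
```

send_rows(
  plan=[
    [0,0,1,0,0,0],
    [0,0,2,0,0,0],
    [0,0,3,0,0,0],
    [0,0,4,0,0,0],
    [0,0,4,0,0,0],
    [0,0,4,0,0,0],
    [0,0,4,0,0,0],
    [0,0,4,0,0,0],
    [0,0,4,0,0,0],
    [0,0,4,0,0,0],
  ],
)

```text
clock: 18.3
tcp_pos: [0.5679, -0.0376, 0.0305]
orientation: [0.705, 0.007, 0.709, -0.007]
wrist_force: [-12.6, 0.1, 14.4]
finger_gap: 0.0292
```

```bash
python3 - <<'E'
from h import *
s=get_state();print(s['wrist_force'],s['ft_torque'],s['tcp_pos'],s['clock'])
c=snap('scene','s10');x=c['frame'][240:330,340:440];cv2.imwrite('pics/c10.png',cv2.resize(x,None,fx=7,fy=6,interpolation=cv2.INTER_CUBIC))
E
```

```text
[-12.63095042   0.13361241  14.43819915] [-0.11863563  1.84298969  0.04097964] [ 0.56793083 -0.03759658  0.03048614] 18.3
```

View pics/c10.png

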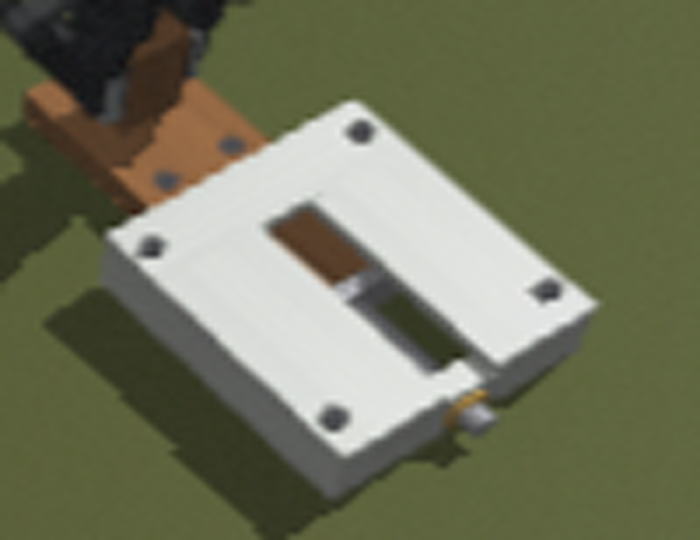

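```bash
python3 - <<'E'
from h import *
p,M=tool();print(M.round(4)); go(p,-1.14); print(get_state()['finger_gap'])
# stop face & pin via scene: predicted pixels for given travel
c=load('s10');b=np.array([.6239,-.0387]);by=-.0198
def W(x,y,z): return [b[0]+np.cos(by)*x-np.sin(by)*y,b[1]+np.sin(by)*x+np.cos(by)*y,z]
for d in (0,.004,.008,.0125): print(d,proj(c,[W(.06+d,.012,.027),W(.06+d,-.012,.027),W(.138+d,0,.015)]).round(1).tolist())
print(proj(c,[W(0,.06,.038),W(0,-.06,.038),W(.13,-.06,.038),W(.13,.06,.038),W(.03,.012,.038),W(.03,-.012,.038)]).round(1).tolist())
E
```

```text
[[-4.900e-03  2.020e-02  9.998e-01]
 [-2.000e-04  9.998e-01 -2.020e-02]
 [-1.000e+00 -3.000e-04 -4.900e-03]]
shift mm [0. 0. 0.] rot deg [-0.02 -0.28  0.02]
0.029291357892255305
0 [[391.0, 282.1], [384.0, 286.9], [407.9, 308.7]]
0.004 [[392.1, 283.2], [385.0, 288.0], [409.1, 309.9]]
0.008 [[393.1, 284.3], [386.1, 289.1], [410.2, 311.0]]
0.0125 [[394.3, 285.5], [387.3, 290.3], [411.4, 312.4]]
[[389.8, 255.2], [354.6, 277.9], [388.9, 314.8], [424.8, 289.3], [383.7, 271.8], [376.7, 276.5]]
```

send_rows(
  plan=[
    [-0.3,0,0,0,-0.1,0],
    [-0.5,0,0,0,-0.3,0],
    [-0.8,0,0,0,-0.4,0],
    [-0.8,0,0,0,-0.4,0],
    [-0.8,0,0,0,-0.4,0],
    [-0.8,0,0,0,-0.4,0],
    [-0.8,0,0,0,-0.4,0],
    [-0.8,0,0,0,-0.4,0],
    [-0.8,0,0,0,-0.4,0],
    [-0.8,0,0,0,-0.4,0],
  ],
)

```text
clock: 19.6
tcp_pos: [0.5682, -0.0376, 0.0305]
orientation: [0.708, 0.007, 0.706, -0.007]
wrist_force: [-8.6, -0.7, 8.7]
finger_gap: 0.0292
```

```bash
cat > m.py <<'E'
from h import *
import sys
from scipy.optimize import least_squares
n=sys.argv[1]
s=get_state();print(s['wrist_force'],s['ft_torque'],s['tcp_pos'],s['clock']);p,M=tool();go(p,-1.14)
c=snap('scene',n);r=load('s9');by=-.0198
b=np.array([.6239,-.0387])
W=lambda d:proj(c,[[b[0]+np.cos(by)*(.138+d),b[1]+np.sin(by)*(.138+d),.015]])[0]
g=lambda f:cv2.cvtColor(f,cv2.COLOR_BGR2GRAY).astype(np.float32)
a=g(r['frame']);q=g(c['frame'])
K=8
A=cv2.resize(a[250:350,350:450],None,fx=K,fy=K,interpolation=cv2.INTER_CUBIC);Q=cv2.resize(q[250:350,350:450],None,fx=K,fy=K,interpolation=cv2.INTER_CUBIC)
u,v=W(0); print('tip0 px',u,v)
# template: pin end lower-right part
x0=int((u-350)*K);y0=int((v-250)*K);t=A[y0-10:y0+34,x0-6:x0+42]
best=[]
for d in np.arange(-.004,.028,.00025):
    e=(W(d)-W(0))*K;dx,dy=e
    X=cv2.getRectSubPix(Q,(t.shape[1],t.shape[0]),(x0-6+dx+(t.shape[1]-1)/2,y0-10+dy+(t.shape[0]-1)/2))
    best.append((float(np.mean(np.abs(X-t))),d))
best.sort();print([(round(e,1),round(d*1000,2)) for e,d in best[:4]])
o=np.hstack([A[200:640,200:600],Q[200:640,200:600]]).astype(np.uint8);cv2.imwrite('pics/%sp.png'%n,o)
E
python3 m.py s11
```

```text
[-8.64909315 -0.68312926  8.71738226] [-0.16341564  1.75587351 -0.01691819] [ 0.56820629 -0.03761482  0.03047951] 19.6
shift mm [0. 0. 0.] rot deg [-0.02  0.12  0.01]
tip0 px 407.9333333843106 308.72671091534227
[(5.6, np.float64(3.5)), (5.7, np.float64(3.75)), (6.1, np.float64(3.25)), (6.3, np.float64(4.0))]
```

View pics/s11p.png

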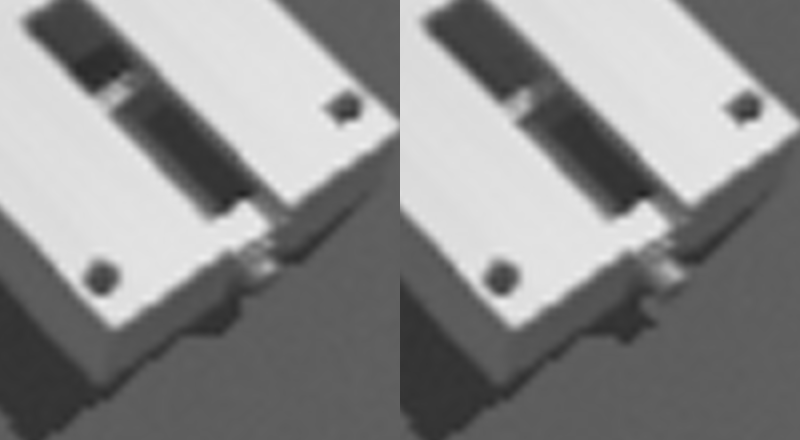

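The pin image (+3.6 mm) and the kinematics (+4.3 mm) agree at about 4 mm of stop travel, so the rest of the force is counter friction. I'll advance further while easing the down-press.

send_rows(
  plan=[
    [-0.3,0,0.5,0,0,0],
    [-0.5,0,1.5,0,0,0],
    [-0.6,0,2.5,0,0,0],
    [-0.6,0,3.5,0,0,0],
    [-0.6,0,4.5,0,0,0],
    [-0.6,0,5.5,0,0,0],
    [-0.6,0,6,0,0,0],
    [-0.6,0,6,0,0,0],
    [-0.6,0,6,0,0,0],
    [-0.6,0,6,0,0,0],
  ],
)

```text
clock: 20.9
tcp_pos: [0.5723, -0.0377, 0.0305]
orientation: [0.707, 0.007, 0.708, -0.007]
wrist_force: [-13.2, -1.3, 7.9]
finger_gap: 0.0292
```

```bash
python3 m.py s12
```

```text
[-13.19385762  -1.25174883   7.93295139] [-0.20744534  2.21267715  0.0569028 ] [ 0.57225707 -0.03767207  0.03048927] 20.9
shift mm [0. 0. 0.] rot deg [-0.03 -0.09  0.01]
tip0 px 407.9333333843106 308.72671091534227
[(6.4, np.float64(8.0)), (6.5, np.float64(7.75)), (6.7, np.float64(8.25)), (7.0, np.float64(7.5))]
```

send_rows(
  plan=[
    [-0.3,0,0.5,0,-0.1,0],
    [-0.5,0,1.5,0,-0.1,0],
    [-0.6,0,2.5,0,-0.2,0],
    [-0.7,0,3.5,0,-0.2,0],
    [-0.7,0,4.5,0,-0.2,0],
    [-0.7,0,5.5,0,-0.2,0],
    [-0.7,0,6,0,-0.2,0],
    [-0.7,0,6,0,-0.2,0],
    [-0.7,0,6,0,-0.2,0],
    [-0.7,0,6,0,-0.2,0],
  ],
)

```text
clock: 22.2
tcp_pos: [0.5765, -0.0377, 0.0305]
orientation: [0.707, 0.007, 0.708, -0.007]
wrist_force: [-15.1, -2.0, 7.3]
finger_gap: 0.0292
```

```bash
python3 m.py s13
```

```text
[-15.12843688  -1.99348125   7.3016315 ] [-0.2969061   2.70495721  0.024249  ] [ 0.57654418 -0.03773353  0.03051689] 22.2
shift mm [0. 0. 0.] rot deg [-0.04 -0.08  0.01]
tip0 px 407.9333333843106 308.72671091534227
[(6.6, np.float64(12.0)), (6.8, np.float64(12.25)), (6.8, np.float64(11.75)), (7.2, np.float64(11.5))]
```

View pics/s13p.png

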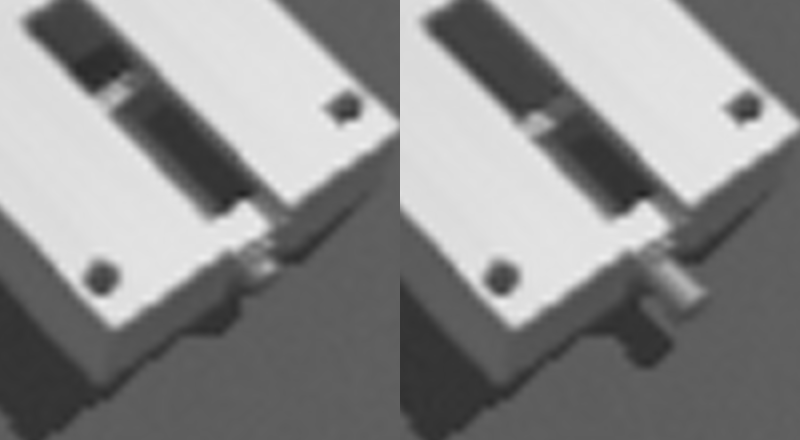

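Stop travel is about 12 mm from the pin image and about 12.6 mm by kinematics. I'll hold for over 2 s, then check stillness and that the keeper is flat.

send_rows(
  plan=[
    [0,0,0,0,0,0],
    [0,0,0,0,0,0],
    [0,0,0,0,0,0],
    [0,0,0,0,0,0],
    [0,0,0,0,0,0],
    [0,0,0,0,0,0],
    [0,0,0,0,0,0],
    [0,0,0,0,0,0],
    [0,0,0,0,0,0],
    [0,0,0,0,0,0],
  ],
)

```text
clock: 23.5
tcp_pos: [0.5765, -0.0378, 0.0305]
orientation: [0.707, 0.007, 0.708, -0.007]
wrist_force: [-15.6, -1.6, 7.4]
finger_gap: 0.0292
```

```bash
python3 m.py s14; python3 - <<'E'
from h import *
w=snap('wrist','w14')['frame'];f=load('s14')['frame']
x=cv2.resize(f[200:300,310:400],(540,600),interpolation=cv2.INTER_CUBIC)
cv2.imwrite('pics/c14.png',x)
cv2.imwrite('pics/w14c.png',np.hstack([load('w6')['frame'][200:450,220:430],w[200:450,220:430]]))
E
```

```text
[-15.57789115  -1.55081953   7.39017873] [-0.34630381  2.74535844  0.0265407 ] [ 0.57653052 -0.03775532  0.03049815] 23.5
shift mm [0. 0. 0.] rot deg [-0.04 -0.08  0.01]
tip0 px 407.9333333843106 308.72671091534227
[(6.8, np.float64(12.0)), (6.9, np.float64(11.75)), (7.0, np.float64(12.25)), (7.3, np.float64(11.5))]
```

View pics/c14.png

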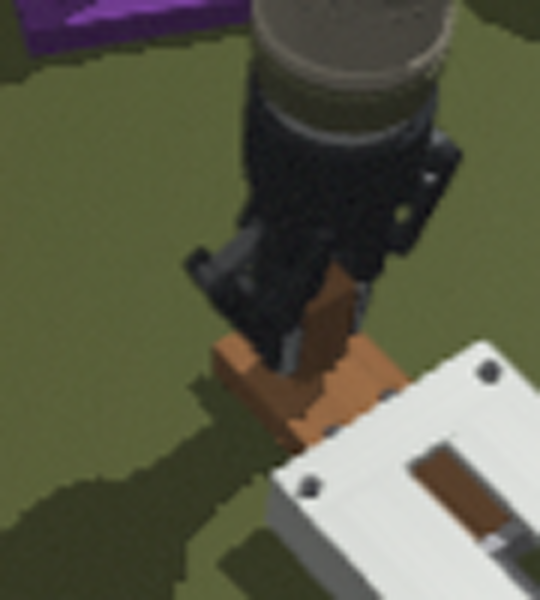

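View pics/w14c.png

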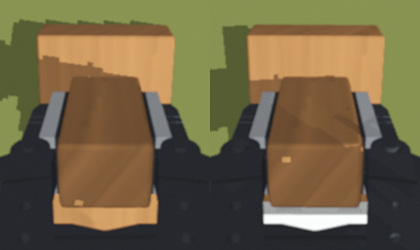

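The keeper sits in the hand exactly as when first gripped, its rear edge is still down, and nothing has drifted. I'll hold another call to get past 2 s, check with the top camera too, and hand in.

send_rows(
  plan=[
    [0,0,0,0,0,0],
    [0,0,0,0,0,0],
    [0,0,0,0,0,0],
    [0,0,0,0,0,0],
    [0,0,0,0,0,0],
    [0,0,0,0,0,0],
    [0,0,0,0,0,0],
    [0,0,0,0,0,0],
    [0,0,0,0,0,0],
    [0,0,0,0,0,0],
  ],
)

```text
clock: 24.85
tcp_pos: [0.5765, -0.0377, 0.0305]
orientation: [0.707, 0.007, 0.708, -0.007]
wrist_force: [-16.9, -2.2, 8.4]
finger_gap: 0.0295
```

```bash
python3 m.py s15; python3 - <<'E'
from h import *
c=snap('top','t15');x=c['frame'][130:240,270:360];cv2.imwrite('pics/t15c.png',np.hstack([cv2.resize(i,None,fx=4.4,fy=5,interpolation=cv2.INTER_CUBIC) for i in (load('top0')['frame'][130:240,270:360],x)]))
E
```

```text
[-16.94438255  -2.19804525   8.41301208] [-0.3552748   2.70024195  0.0103922 ] [ 0.57651507 -0.03773087  0.03050291] 24.85
shift mm [0. 0. 0.] rot deg [-0.04 -0.08  0.01]
tip0 px 407.9333333843106 308.72671091534227
[(6.6, np.float64(12.0)), (6.7, np.float64(11.75)), (6.7, np.float64(12.25)), (7.1, np.float64(11.5))]
```

View pics/t15c.png

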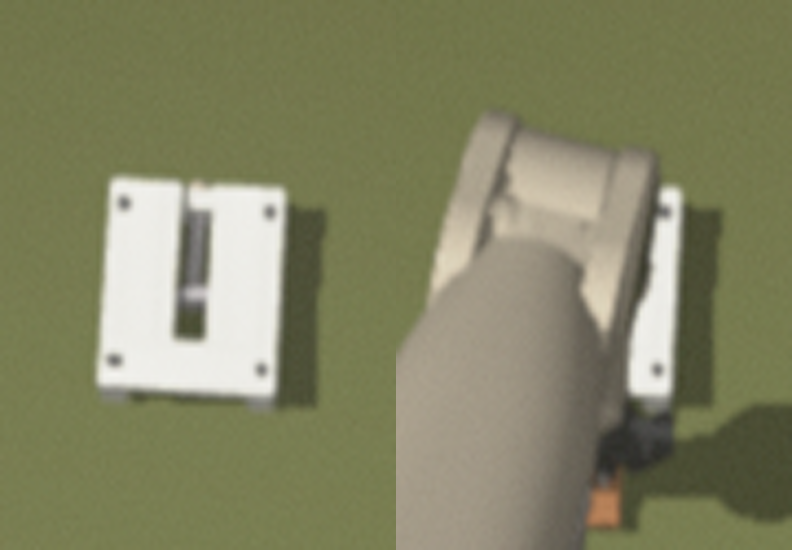

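View pics/s15.png

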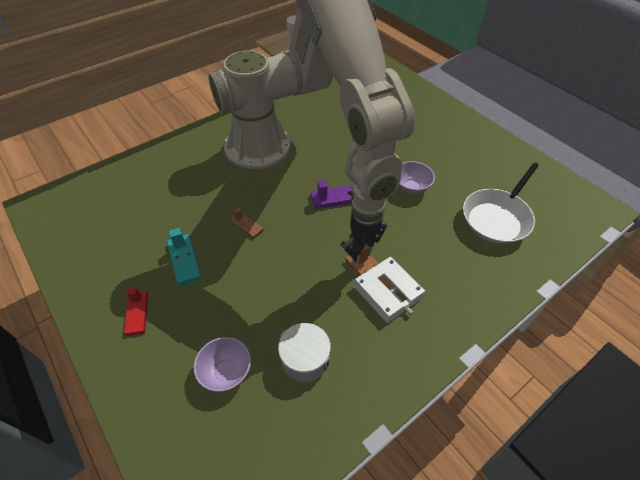

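The top camera is blocked by the arm. The scene view shows the pin extended steadily and everything else in place, so I'm handing in.

```bash
python3 -c "
from h import *
print(job.hand_in(), get_state()['wrist_force'])"
```

```text
the job is handed in; nothing more can be done
the job is handed in; nothing more can be done
```

The keeper is in the housing with its nose on the sprung stop, and I handed the job in at about 25 s with the hand still gripping and pressing. I gripped the large brown keeper by its post, carried it a few millimetres above the counter, set it down in front of the mouth and slid it in under the roof.

**Stop travel:** about 12.0 mm from the pin in the scene picture and about 12.6 mm from the arm's position. That puts roughly 10 N on the spring, half-way down its travel. Both readings held still for over 2.5 s.

**Flat and square:** the hand tilts only 0.08° and the keeper has not shifted in the grip. It is held on the counter with about 7–8 N of down-press. The other objects look unmoved in the scene picture.

**Disagreements:**
- The wrist sensor read 15–17 N along the push, more than the roughly 10 N worked out from the travel. I put the extra 5–7 N down to keeper friction on the counter, which I did not check separately.
- The top camera could not confirm the pin because the arm blocked its view, so the picture check rests on the scene camera alone.

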